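Trip the hidden catch of the key-box drawer with the pen

TASK

The drawer of the white key box by the door has no handle and is held shut by a spring catch hidden under the slot in the box's lid. Take the silver pen from its wooden stand, feel with its thin tip through the slot for the spot that gives way and press it gently until the drawer springs open (never leaning hard on the box), then put the pen back upright in its stand, fully home, and let go. Leave the other things on the console where they are.

Things in the scene. Friction and masses are not known exactly. Their poses are not given: they have to be found in the camera images.
- slot (a point): Centre of the access slot in the key box's lid, level with the top face, 70 mm above the table. The slot, outlined in black, is 10 mm wide along this point's x and 34 mm long along its y; the lid is 6 mm thick. The box interior is thin and breaks if the pen presses on any part of the box with more than 25 N.
- slot_inside (a point): A point 12 mm under slot, same axes. A hard black floor lies level somewhere 0 to 8 mm below it. Flush in it, alike in looks, is the spring catch: a pad 10 mm long in y in an 11 mm gap, centre anywhere within 11 mm of here along y: felt, not seen. The tip must be within 3 mm of its middle. It sinks from 2.5 N; 4 mm down frees the drawer; 6 mm (5 N) is a hard stop. The floor never gives.
- drawer (a joint): Drawer of the key box: 0 when latched shut; when released its own spring (about 3 N) drives it out towards the box's -x side to 0.035 m within about half a second, and it stays out.
- keybox: White plastic key box, fixed to the console, 120 (x) x 140 (y) x 70 mm high, with a wooden drawer front on its -x side. Origin at the centre of its underside, 70 mm below slot, same axes.
- pen_grip (a point): Where to hold the silver aluminium pen: on its axis, 50 mm below its top end, 92 mm above the tip end. The pen is 142 mm long: a round barrel 12 mm in diameter, 110 mm long, then a steel tip rod 5 mm in diameter, 32 mm long, round-ended. z runs from tip to top end. 25 to 50 g. It starts upright in its stand, tip down.
- pen_tip (a point): The very end of the pen's thin tip, on its axis.
- pen: The whole pen; origin at the tip end, z towards the top end.
- stand_mouth (a point): Dark wooden pen stand, fixed, 70 x 70 x 53 mm high. This point is the centre of the mouth of its hole, level with its top face, 53 mm above the table. The hole is 16 mm wide and 18 mm deep for the barrel, then goes on 9.5 mm wide for the thin tip. Fully home, the barrel's lower end rests on the step, so the pen's tip end is 50 mm below this point and 92 mm of barrel stand out above it.
- bowl: Black ceramic bowl, 150 mm across, 60 mm high. Leave alone.
- coin_tray: Clear acrylic tray of coins, 120 x 160 x 22 mm. Leave alone.
- mint_tin: Blue plastic mint tin, 60 x 95 x 22 mm. Leave alone.
- comb: Wooden comb, 160 mm long, 6 mm thick. Leave alone.
- glasses_case: Grey glasses case, 60 x 160 x 42 mm. Leave alone.
- candle: Candle jar with a wooden lid, 72 mm across, 80 mm high. Leave alone.
Not all that is in view belongs to the job. There is more than one size of the keybox; the one meant has the size given above. Of the things that look like the part that bears stand_mouth, take the one that is farthest from the robot's base at the start.

How it is judged (in metres and radians):
On the way, in this order (a step that is already met when the one before it is completed fails the run):
1. the pen is lifted clear of its stand (z of pen_tip in the frame of stand_mouth above 0.005 m), for 0.1 s.
2. the pen's tip is inside the slot (z of pen_tip in the frame of slot below -0.006 m and x of pen_tip in the frame of slot between -0.006 and 0.006 m and y of pen_tip in the frame of slot between -0.018 and 0.018 m), for 0.1 s.
3. the drawer springs open while the tip is still in the slot (all of step 2 and value of joint drawer above 0.01 m), for 0.05 s.
At the end, for the whole second after the job is handed in: The drawer is out by more than 28 mm; the pen is back in its stand, tip within 6 mm of the hole's axis and at least 46 mm below its mouth (fully home is 50), upright within 0.15 rad, released and at rest (value of joint drawer above 0.028 m and horizontal distance between pen_tip and stand_mouth below 0.006 m and z of pen_tip in the frame of stand_mouth below -0.046 m and angle between pen_grip's own z axis and vertical below 0.15 rad and linear speed of pen below 0.02 m/s); the robot touches nothing.
It fails at once if the pen presses on the key box with more than 25 N (contact force between pen and keybox above 25 N).
It fails at once if the fingers or arm press on the key box with more than 10 N (contact force between any of the fingers, the arm and keybox above 10 N).
It fails at once if a bystander is moved by more than 20 mm (distance of any of bowl, coin_tray, mint_tin, comb, glasses_case, candle from where it was at the start of the episode above 0.02 m).
It also fails if it takes over 72 s, if anything falls off the work surface, if the arm or the gripper's body presses on something with over 40 N, if the wrist force passes 120 N, or if a joint passes its speed limit or range.

ROBOT

A 6-joint arm with a two-finger parallel gripper is mounted at the origin on the work surface. World frame = base frame: x ahead of the robot, y to its left, z up, the work surface at z = 0. Lengths are in m, angles in degrees, forces in N, time in s.
With the tool pointing down it reaches from about 0.3 to 0.75 m from the base axis. Payload 8.5 kg.
Tool frame: the origin (TCP) lies midway between the tips of the shut fingers; the grasp point (between the pads) lies 19 mm behind it (env.tcp_to_grasp is the z of the grasp point in the tool frame, in m); z points along the fingers, y is the line along which they close (so a half turn about z gives the same grasp; the last joint's range is limited). The gripper opens to 85 mm and grips with 20 to 120 N. Pads are 22 mm wide; open, the fingers measure 114 mm over their backs; the gripper's body (76 mm by 85 mm) begins 54 mm behind the grasp point. The pads swing forward as they close: fully open they stand 13 mm farther back than shut.
Start: joints at [63.925, 21.807, 74.336, -0, 83.858, -12.336], TCP at [0.131, 0.534, 0.231] pointing down, gripper open.
Joint ranges: [-178.18, 178.18], [-50.72, 133.34], [12.68, 142.11], [-81.47, 261.47], [9.98, 163.14], [-165.26, 165.26]. Speed limits (degrees/s): [136.94, 136.94, 180, 180, 180, 180].

INTERFACE

Orientations are given as a 3x3 rotation matrix whose columns are the frame's x, y, z axes.
In Python, from rig import env, imaging, job, models gives the robot as it stands. The module is installed in compiled form; this text tells all that it offers.
- The arm moves only by the tool jog_arm, never from a script. Its argument "plan" is text: rows parted by semicolons, each of 7 numbers parted by spaces: the turn, a rotation vector about the tool's x, y, z in degrees, then the shift along the tool's x, y, z in cm, then the closure in counts, from 0 (fully open) to 255 (shut). In form: rx ry rz x y z claw; .... A call has 1 to 10 rows; each row shifts and turns the commanded pose from where the row before left it, along the tool's axes as they then stand; what a row does not reach is not made up. A row lasts 1/12 s, in which the tool goes at most 41.7 mm and 7.16 degrees, less where a joint would pass 70% of its speed; a pose out of reach is approached as far as the arm can. A call with a gripper value outside its range is refused whole. The fingers move at their own pace and stop on an object; "grip_force" is the grip in N (left out, the last holds). Time passes only in rows, so rows that do not move let the fingers close. It gives the time, the measured TCP pose, the force, the opening and the grip force at its end, in the units of the state.
- env.observe(): the state, without advancing time (a new reading comes with each control period).
- imaging.get_image(name): name is "side" or "top"; returns a dict with "pixels" (480x640x3 uint8, red, green, blue), "depth" (480x640 float32, m along the optical axis (not along the pixel's ray), 0 where there is no reading), "fov_y" (degrees; the focal length in pixels is half the picture's height over the tangent of half this angle, whatever the lens; pixels are square), "cx", "cy" (the principal point, pixels), "world_from_camera" (4x4, takes a point from camera to world coordinates). Camera axes: x right, y down, z forward; pixel columns grow to the right and rows downward; lengths in m; the calibration is good to about 2 mm. A picture is of the moment at which its call begins.
- job.close_job(): hands the job in; it is judged then, once.
Trained networks look in the newest picture that a camera, given by its name, has taken for a name from the list of things; names that differ only in an ending like _2 or _b are one class to them, and where a whole thing is asked for, a point or a joint stands for the part that bears it (a point fixed in the world has none). Each returns a list of dicts, best first, with "confidence" (0 to 1); they miss things now and then, are a little off and sometimes report something else, mostly with a low value. They report only what shows in the picture. A call takes as long as a camera call. They do not tell look-alikes from the thing itself.
- models.outline_of(camera, query): "region" (480x640 bool, what is visible of it) and "bbox" ([centre column, centre row, width, height] in pixels, round what is visible of it).
- models.tip_of(camera, query): "at" ([column, row] in pixels: a listed point, or the origin of a listed thing).
The state is a dict: "time_s": time; "q": joint angles; "qvel": joint speeds; "joint_efforts": joint torques, N m; "position": TCP position; "tool_rot": TCP orientation; "ft_force": force on the tool from outside, world axes, zero at the start; "wrist_torque": the same for the moment, N m; "grip_width": finger opening in m; "gripper_force": force on a finger pad.
Only numpy, scipy, OpenCV 4.12 (cv2) and the standard library are available. Lean on these libraries where they do the work, as an engineer would, in place of code of your own. Each camera call takes 0.05 s, during which the arm holds its last target. There are 200 camera calls.

## Working session

There is one attempt and no reset: what is moved stays moved. The work goes in short steps, Python scripts to look and compute and a tool call to move; the robot and the scene stay as the last step left them, time stands still between calls to the robot, and variables do not carry over. Pictures are saved under pics/ and viewed, at most 10 in all, crops included, and the job is handed in when it is done.

Besides the shell and the picture viewer there is one more tool, called after "Request:" as name(argument=value, ...) on one line, values as JSON. jog_arm: Moves the arm, as the interface text tells. Its arguments: {"type":"object","properties":{"plan":{"type":"string"},"grip_force":{"type":"number"}},"required":["plan"]}

```bash
mkdir -p pics; cat > h.py <<'E'
import numpy as np, cv2
from rig import env, imaging, job, models
def snap(c,name=None):
    im=imaging.get_image(c)
    if name: cv2.imwrite('pics/'+name,im['pixels'][:,:,::-1])
    return im
def ray(im,u,v):
    f=240/np.tan(np.radians(im['fov_y']/2)); T=np.array(im['world_from_camera'])
    d=T[:3,:3]@np.array([(u-im['cx'])/f,(v-im['cy'])/f,1]); return T[:3,3],d
def atz(im,u,v,z):
    o,d=ray(im,u,v); return o+d*(z-o[2])/d[2]
def atd(im,u,v):
    o,d=ray(im,u,v); return o+d*im['depth'][int(round(v)),int(round(u))]
E
python3 - <<'E'
from h import *
np.set_printoptions(precision=4,suppress=True)
for c in ['top','side']:
    im=snap(c,c+'0.png'); print(c,im['fov_y'],im['world_from_camera'][:3,3],im['world_from_camera'][:3,2])
    for q in ['slot','pen_grip','pen_tip','stand_mouth','pen','keybox']:
        for r in models.tip_of(c,q):
            u,v=r['at']; print(q,round(r['confidence'],2),np.round([u,v],1), atd(im,min(u,639),min(v,479)))
    for q in ['stand_mouth','keybox','pen']:
        for r in models.outline_of(c,q): print('out',q,round(r['confidence'],2),np.round(r['bbox'],1))
E
```

```text
top 44.20115392443987 [0.3717 0.02   1.3954] [ 0.11   -0.0027 -0.9939]
slot 0.82 [254.7 330.8] [0.3091 0.1564 0.0801]
slot 0.78 [266.1 211.6] [0.5781 0.1427 0.0581]
slot 0.58 [348.9 201.9] [ 0.6066 -0.0465  0.0514]
slot 0.42 [221.6 144.4] [0.7266 0.2472 0.0807]
pen_grip 0.62 [427.1 210.1] [ 0.5776 -0.2106  0.1401]
stand_mouth 0.95 [418.7 215.1] [ 0.5785 -0.206   0.0612]
stand_mouth 0.88 [338.3 279.6] [ 0.4278 -0.0264  0.0399]
stand_mouth 0.68 [407.8 267.7] [ 0.4583 -0.1834  0.0529]
pen 0.43 [418.9 220.6] [ 0.5674 -0.2084  0.0504]
keybox 0.87 [259.4 331. ] [0.3087 0.1465 0.0757]
keybox 0.61 [267.1 212.4] [0.5762 0.1403 0.059 ]
keybox 0.55 [350.7 210. ] [ 0.5887 -0.0513  0.0464]
keybox 0.38 [263.5 208.6] [0.5825 0.1474 0.0729]
out stand_mouth 0.96 [405.4 270.1  35.9  32.5]
out stand_mouth 0.89 [418.6 215.8  34.2  31.7]
out stand_mouth 0.78 [337.2 282.2  36.5  35.3]
out keybox 0.81 [265.1 216.2  74.3  73.1]
out keybox 0.6 [220.  142.2  34.4  38.7]
out keybox 0.56 [350.1 205.4  54.9  53.1]
out keybox 0.55 [253.4 333.   93.9  79.7]
out keybox 0.17 [314.5 147.2  43.7  29.5]
side 43.2368052
[... 483 characters left out ...]
_mouth 0.67 [349.3 363.6] [ 0.3153 -0.2873  0.0044]
pen 0.63 [309.2 208.3] [0.579  0.1444 0.0686]
keybox 0.94 [369.3 260.6] [ 0.5703 -0.084   0.0262]
keybox 0.88 [308.1 234.6] [0.5311 0.0924 0.0329]
keybox 0.78 [221.6 268.6] [0.2569 0.0535 0.0755]
keybox 0.64 [307.9 209.1] [0.5793 0.1501 0.0638]
keybox 0.27 [349.4 365.9] [ 0.3108 -0.2923  0.005 ]
out stand_mouth 0.8 [304.5 275.1  40.   41.3]
out stand_mouth 0.58 [415.4 284.2  46.2  42.4]
out stand_mouth 0.56 [362.4 297.   46.6  48.3]
out stand_mouth 0.28 [309.  221.7  71.   54.6]
out keybox 0.69 [218.2 254.2 109.2  87.9]
out keybox 0.63 [308.2 222.1  68.8  54.4]
out keybox 0.57 [371.1 253.   48.5  42.7]
out pen 0.66 [417.4 258.4   4.9  43.1]
```

```bash
python3 - <<'E'
import cv2,numpy as np
a=cv2.imread('pics/top0.png')[110:400,180:480]; b=cv2.imread('pics/side0.png')[160:400,140:460]
cv2.imwrite('pics/topc.png',cv2.resize(a,None,fx=2,fy=2,interpolation=2)); cv2.imwrite('pics/sidec.png',cv2.resize(b,None,fx=2.5,fy=2.5,interpolation=2))
E
```

```text
(no output)
```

View pics/topc.png

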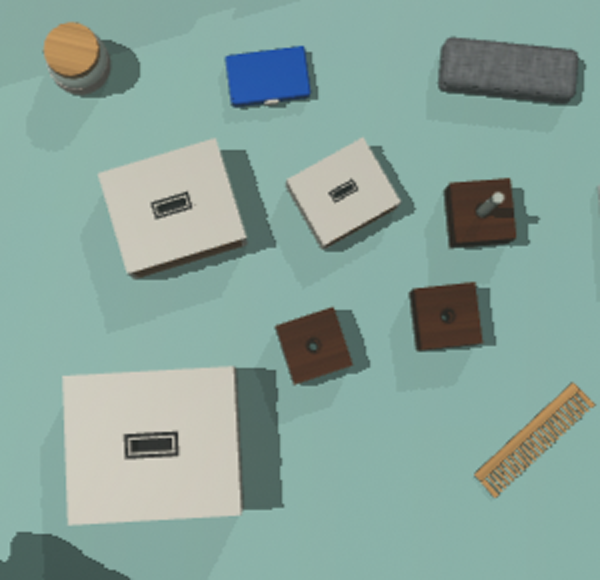

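View pics/sidec.png

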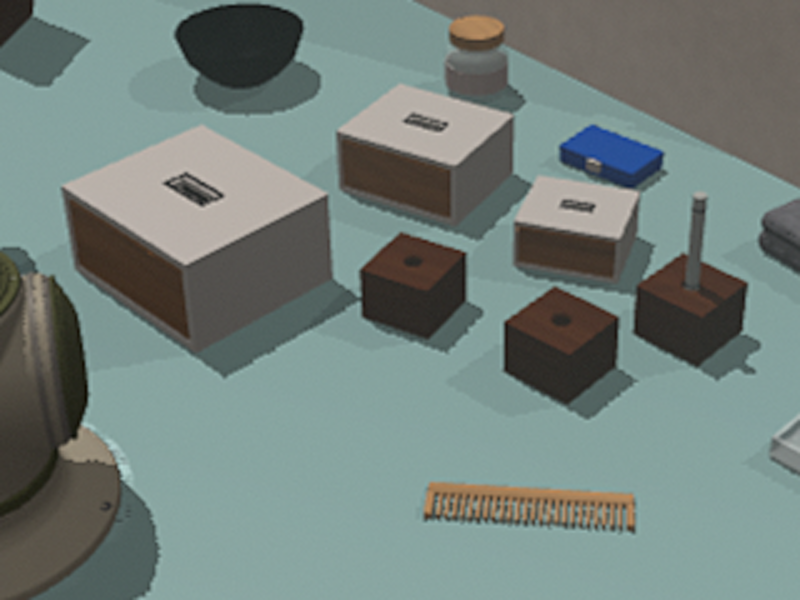

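Lookalikes in the top picture: boxes are large at (255,331), medium at (266,212) and small at (350,206). The medium one is about 62x53 px, which is about 140x120 mm, so I choose it. Stands are at (337,282), (406,270) and (419,215). I choose (419,215), the farthest, which also holds the pen. Next I measure the geometry.

```bash
cat > m.py <<'E'
from h import *
np.set_printoptions(precision=4,suppress=True)
def plane(im,z,cx,cy,half=0.11,s=2000):
    # rectified view of plane z around (cx,cy): col -> +x, row -> +y, s px/m
    n=int(2*half*s); g=(np.arange(n)/s-half)
    X,Y=np.meshgrid(cx+g,cy+g); P=np.stack([X,Y,np.full_like(X,z),np.ones_like(X)],-1)
    C=P@np.linalg.inv(np.array(im['world_from_camera'])).T
    f=240/np.tan(np.radians(im['fov_y']/2))
    return cv2.remap(im['pixels'],(C[...,0]/C[...,2]*f+im['cx']).astype('f'),(C[...,1]/C[...,2]*f+im['cy']).astype('f'),cv2.INTER_CUBIC)
E
python3 - <<'E'
from m import *
out=[]
for c in ['top','side']:
    im=snap(c); row=[]
    for (z,cx,cy) in [(.07,.578,.142),(.053,.578,-.208)]:
        row.append(plane(im,z,cx,cy)[:,:,::-1])
    # lid
    g=row[0].min(2); m=(g>150).astype('u1'); n,l,st,ce=cv2.connectedComponentsWithStats(m)
    i=l[220-50,220] if l[170,220] else 1+np.argmax(st[1:,4])
    cn=max(cv2.findContours((l==i).astype('u1'),0,2)[0],key=cv2.contourArea); r=cv2.minAreaRect(cn)
    print(c,'lid',np.array(r[0])/2000-.11+[.578,.142],np.array(r[1])/2,r[2])
    d=((g<90)).astype('u1'); d[:150]=0; d[290:]=0; d[:,:150]=0; d[:,290:]=0
    r=cv2.minAreaRect(np.argwhere(d)[:,::-1].astype('f'))
    print(c,'slot',np.array(r[0])/2000-.11+[.578,.142],np.array(r[1])/2,r[2])
    out.append(np.hstack(row))
    print(atz(im,*({'top':(429,209),'side':(419.5,238.5)}[c]),.145))
cv2.imwrite('pics/rect.png',cv2.resize(np.vstack(out),(600,600)))
E
```

```text
top lid [0.5758 0.1436] [121.7477 143.5674] 18.434947967529297
top slot [0.5747 0.1432] [19.4035 42.9855] 18.94650650024414
[ 0.5793 -0.2138  0.145 ]
side lid [0.5781 0.141 ] [121.1518 140.4123] 18.547956466674805
side slot [0.5778 0.1398] [19.3565 43.5326] 20.136302947998047
[ 0.5802 -0.218   0.145 ]
```

View pics/rect.png

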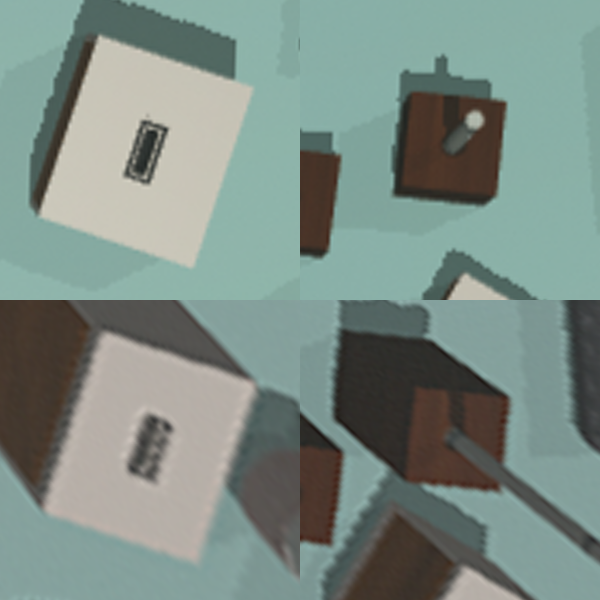

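```bash
python3 - <<'E'
from m import *
s=env.observe()
for k in ['time_s','position','tool_rot','ft_force','grip_width','q']: print(k,np.round(s[k],4).tolist())
R=np.array(s['tool_rot'])
print('box x in tool',R.T@[np.cos(np.radians(18.6)),np.sin(np.radians(18.6)),0])
print('to above pen, tool cm',100*R.T@(np.array([.581,-.215,.231])-s['position']))
E
```

```text
time_s 1.1
position [0.1306, 0.5342, 0.2313]
tool_rot [[-0.9714, 0.2375, -0.0], [0.2375, 0.9714, 0.0], [0.0, 0.0, -1.0]]
ft_force [0.1788, 0.2418, 0.4387]
grip_width 0.0851
q [63.9237, 21.8069, 74.3359, 0.0019, 83.8575, -12.3366]
box x in tool [-0.8449  0.5349 -0.    ]
to above pen, tool cm [-61.5443 -62.0836   0.0298]
```

Request:
jog_arm(plan="0 0 7.15 0 0 0 0;0 0 7.15 0 0 0 0;0 0 7.15 0 0 0 0;0 0 7.15 0 0 0 0;0 0 7.15 0 0 0 0;0 0 7.15 0 0 0 0;0 0 7.15 0 0 0 0;0 0 7.15 0 0 0 0;0 0 0 -3.5 0.7 0 0;0 0 0 -3.5 0.7 0 0")

```text
time_s: 1.93
position: [0.1665, 0.4724, 0.2309]
tool_rot: [[-0.328, 0.945, -0.0], [0.945, 0.328, -0.0], [-0.0, -0.0, -1.0]]
ft_force: [0.9, 0.7, -0.0]
grip_width: 0.0853
gripper_force: 0.0
```

Request:
jog_arm(plan="0 0 0 -3.5 0.7 0 0;0 0 0 -3.5 0.7 0 0;0 0 0 -3.5 0.7 0 0;0 0 0 -3.5 0.7 0 0;0 0 0 -3.5 0.7 0 0;0 0 0 -3.5 0.7 0 0;0 0 0 -3.5 0.7 0 0;0 0 0 -3.5 0.7 0 0;0 0 0 -3.5 0.7 0 0;0 0 0 -3.5 0.7 0 0")

```text
time_s: 2.77
position: [0.3477, 0.1631, 0.2316]
tool_rot: [[-0.327, 0.945, 0.001], [0.945, 0.327, 0.0], [-0.0, 0.001, -1.0]]
ft_force: [1.7, 1.3, -0.9]
grip_width: 0.0852
gripper_force: 0.0
```

Request:
jog_arm(plan="0 0 0 -3.5 0.7 0 0;0 0 0 -3.5 0.7 0 0;0 0 0 -3.5 0.7 0 0;0 0 0 -3.5 0.7 0 0;0 0 0 -3.5 0.7 0 0;0 0 0 -3.5 0.7 0 0;0 0 0 -3.5 0.7 0 0;0 0 0 -3.5 0.7 0 0;0 0 0 -3.5 0.7 0 0;0 0 0 0 0 0 0")

```text
time_s: 3.6
position: [0.5118, -0.1174, 0.2306]
tool_rot: [[-0.323, 0.946, 0.001], [0.946, 0.323, -0.001], [-0.002, 0.0, -1.0]]
ft_force: [-0.8, -0.2, -0.5]
grip_width: 0.0855
gripper_force: 0.0
```

Request:
jog_arm(plan="0 0 0 -3.5 1.0 0 0;0 0 0 -3.5 1.0 0 0;0 0 0 -3.0 1.0 1 0;0 0 0 -1.5 0.3 1 0;0 0 0 0 0 1 0;0 0 0 0 0 1 0;0 0 0 0 0 0 0")

```text
time_s: 4.18
position: [0.5772, -0.209, 0.1891]
tool_rot: [[-0.327, 0.945, -0.004], [0.945, 0.327, 0.002], [0.004, -0.003, -1.0]]
ft_force: [-0.2, -0.2, -0.6]
grip_width: 0.0854
gripper_force: 0.0
```

```bash
python3 - <<'E'
from m import *
s=env.observe(); print(s['position'])
a=snap('side','s1.png');b=snap('top','t1.png')
A=cv2.imread('pics/s1.png')[180:330,340:500];B=cv2.imread('pics/t1.png')[130:280,340:500]
cv2.imwrite('pics/c1.png',cv2.resize(np.hstack([A,B]),(800,375),interpolation=2))
E
```

```text
[ 0.5772 -0.209   0.1891]
```

View pics/c1.png

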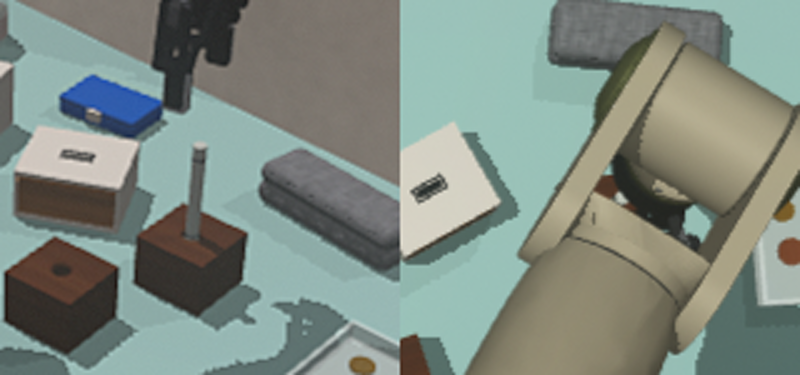

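Request:
jog_arm(plan="0 0 0 -0.6 0.2 0 0;0 0 0 0 0 2.5 0;0 0 0 0 0 2.5 0;0 0 0 0 0 2.5 0;0 0 0 0 0 2 0;0 0 0 0 0 1.5 0;0 0 0 0 0 0 0;0 0 0 0 0 0 0")

```text
time_s: 4.95
position: [0.5825, -0.2154, 0.0819]
tool_rot: [[-0.327, 0.945, 0.0], [0.945, 0.327, -0.0], [-0.0, 0.0, -1.0]]
ft_force: [0.5, -0.1, -0.2]
grip_width: 0.0853
gripper_force: 0.0
```

```bash
python3 - <<'E'
from m import *
s=env.observe(); print(s['position'],s['ft_force'])
a=snap('side','s2.png')
A=cv2.imread('pics/s2.png')[200:320,360:480]
cv2.imwrite('pics/c2.png',cv2.resize(A,(480,480),interpolation=2))
E
```

```text
[ 0.5825 -0.2154  0.0819] [ 0.4608 -0.0848 -0.1796]
```

View pics/c2.png

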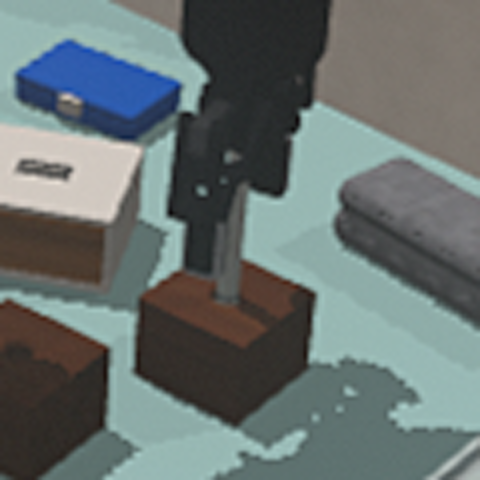

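The picture shows the pen between the fingers (finger at about (195,250), pen at about (230,240) in the crop). I go down 4 mm more and close.

Request:
jog_arm(plan="0 0 0 0 0 0.4 0;0 0 0 0 0 0 120;0 0 0 0 0 0 200;0 0 0 0 0 0 255;0 0 0 0 0 0 255;0 0 0 0 0 0 255;0 0 0 0 0 0 255;0 0 0 0 0 0 255;0 0 0 0 0 0 255;0 0 0 0 0 0 255", grip_force=30)

```text
time_s: 5.83
position: [0.5822, -0.2154, 0.0774]
tool_rot: [[-0.327, 0.945, 0.0], [0.945, 0.327, -0.0], [-0.0, 0.0, -1.0]]
ft_force: [-0.7, 0.3, 0.7]
grip_width: 0.0112
gripper_force: 29.2
```

Request:
jog_arm(plan="0 0 0 0 0 -1 255;0 0 0 0 0 -2 255;0 0 0 0 0 -3 255;0 0 0 0 0 -3 255;0 0 0 0 0 -3 255;0 0 0 0 0 0 255;0 0 0 0 0 0 255")

```text
time_s: 6.42
position: [0.5826, -0.2156, 0.1995]
tool_rot: [[-0.327, 0.945, 0.003], [0.945, 0.327, -0.002], [-0.003, 0.003, -1.0]]
ft_force: [-0.9, 0.5, -0.8]
grip_width: 0.0108
gripper_force: 29.2
```

Request:
jog_arm(plan="0 0 0 2 0.6 0 255;0 0 0 3.5 1.2 0 255;0 0 0 3.5 1.2 0 255;0 0 0 3.5 1.2 0 255;0 0 0 3.5 1.2 0 255;0 0 0 3.5 1.2 0 255;0 0 0 3.5 1.2 0 255;0 0 0 3.5 1.2 0 255;0 0 0 3.5 1.2 0 255;0 0 0 2.5 0.6 0 255")

```text
time_s: 7.25
position: [0.5772, 0.1301, 0.1961]
tool_rot: [[-0.328, 0.945, -0.003], [0.945, 0.328, 0.001], [0.001, -0.002, -1.0]]
ft_force: [0.4, 0.2, -0.5]
grip_width: 0.0109
gripper_force: 29.2
```

Request:
jog_arm(plan="0 0 0 1.4 0 0 255;0 0 0 0 0 2 255;0 0 0 0 0 1.5 255;0 0 0 0 0 0 255;0 0 0 0 0 0 255;0 0 0 0 0 0 255")

```text
time_s: 7.75
position: [0.5738, 0.1398, 0.1629]
tool_rot: [[-0.326, 0.945, 0.001], [0.945, 0.326, -0.0], [-0.0, 0.0, -1.0]]
ft_force: [-0.0, -0.2, -0.4]
grip_width: 0.0113
gripper_force: 29.3
```

```bash
python3 - <<'E'
from m import *
s=env.observe(); print(s['position'],s['ft_force'],s['grip_width'])
a=snap('side','s3.png');t=snap('top','t3.png')
for c,im in(('side',a),('top',t)):
  for r in models.tip_of(c,'pen_tip'): print(c,r)
A=cv2.imread('pics/s3.png')[150:270,250:370];B=cv2.imread('pics/t3.png')[150:270,210:330]
cv2.imwrite('pics/c3.png',cv2.resize(np.hstack([A,B]),(800,400),interpolation=2))
E
```

```text
[0.5738 0.1398 0.1629] [-0.0061 -0.2383 -0.4381] 0.011298464956597557
side {'at': [308.7, 200.9], 'confidence': 0.55}
side {'at': [309.4, 230.8], 'confidence': 0.36}
```

View pics/c3.png

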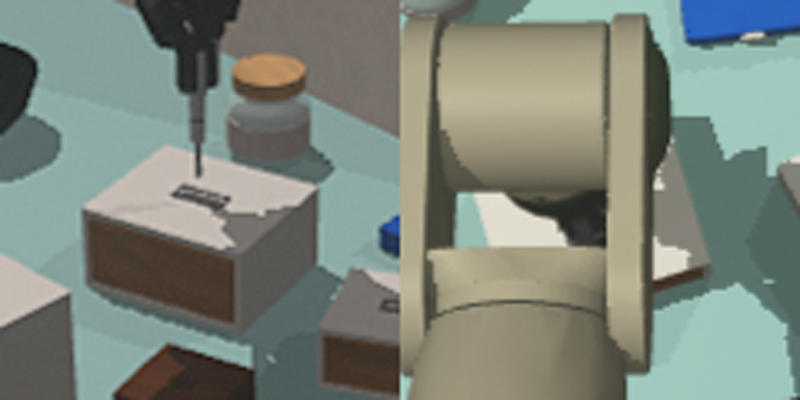

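Request:
jog_arm(plan="0 0 0 0 0 0.7 255;0 0 0 0 0 0.6 255;0 0 0 0 0 0 255;0 0 0 0 0 0 255;0 0 0 0 0 0 255")

```text
time_s: 8.37
position: [0.5736, 0.1403, 0.1493]
tool_rot: [[-0.327, 0.945, -0.0], [0.945, 0.327, -0.0], [0.0, -0.0, -1.0]]
ft_force: [-0.0, 0.1, -0.3]
grip_width: 0.0111
gripper_force: 29.3
```

```bash
python3 - <<'E'
from m import *
s=env.observe(); print(s['position'],s['ft_force'])
a=snap('side','s4.png'); g=a['pixels'].mean(2)
print(np.round(g[196:218,300:322]).astype(int))
print('old');o=cv2.imread('pics/side0.png').mean(2); print(np.round(o[196:218,300:322]).astype(int))
z=s['position'][2]-.0744
for u,v in[(309.5,207),(310,208),(310,207)]: print(z,atz(a,u,v,z))
A=cv2.imread('pics/s4.png')[180:230,285:335]
B=cv2.imread('pics/side0.png')[180:230,285:335]
cv2.imwrite('pics/c4.png',cv2.resize(np.hstack([A,B]),(800,400),interpolation=0))
E
```

```text
[0.5736 0.1403 0.1493] [-0.0094  0.1051 -0.2538]
[[187 187 187 188 189 193 166 105  78  80  71 116 157 157 150 149 148 151
  148 117  92  91]
 [187 188 187 187 188 191 174 136  94  72 108 158 183 177 170 163 159 155
  148 113  86  91]
 [186 187 188 187 186 189 194 190 132  58 160 202 193 190 190 187 184 177
  169 145 112  97]
 [187 187 186 186 187 187 190 199 143  52 155 198 189 187 188 188 189 190
  192 192 174 151]
 [186 187 186 186 188 186 188 198 141  50 155 195 188 187 186 188 187 188
  188 189 192 193]
 [187 187 186 186 187 187 189 198 141  49 154 197 188 187 186 187 188 187
  188 186 187 188]
 [187 186 187 188 188 186 188 197 141  50 155 194 187 188 186 187 186 185
  186 187 186 187]
 [187 188 188 188 189 191 191 198 142  49 154 198 188 187 187 187 188 188
  187 186 186 187]
 [186 187 188 192 187 181 190 204 146  52 154 196 190 187 186 187 187 188
  187 186 186 188]
 [188 189 194 182 144 118 149 174 127  55 158 199 191 189 188 187 187 187
  187 187 187 187]
 [190 194 184 136  96  79  85  89  76  62 134 179 181 187 193 191 191 187
  188 189 187 186]
 [183 172 125  98 142 131 12
[... 2475 characters left out ...]
181 176 175]
 [176 175 176 175 176 175 177 177 180 183 188 170 158 135 113 108 118 164
  182 176 176 174]
 [176 174 175 175 174 176 174 175 176 177 177 179 181 182 186 186 184 179
  178 175 174 176]
 [176 174 175 176 174 176 175 174 175 176 174 175 176 176 176 177 176 176
  176 174 174 175]
 [174 174 175 175 175 174 174 175 175 175 174 174 176 176 175 175 175 176
  174 174 174 175]
 [175 177 175 175 176 175 176 175 176 175 173 174 174 174 175 175 174 174
  175 174 175 175]
 [177 175 175 175 174 176 176 175 175 175 174 174 175 176 175 174 175 175
  174 175 175 174]]
0.07486029231096347 [0.5768 0.1404 0.0749]
0.07486029231096347 [0.5743 0.1355 0.0749]
0.07486029231096347 [0.5777 0.1396 0.0749]
```

View pics/c4.png

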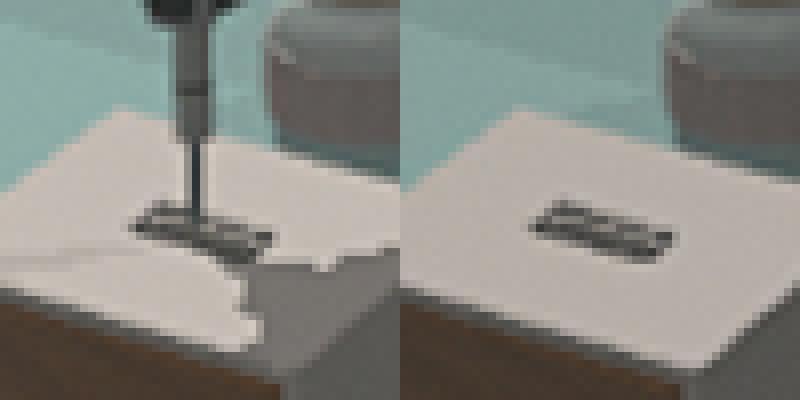

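Request:
jog_arm(plan="0 0 0 0.1 0.5 0 255;0 0 0 0 0 0 255;0 0 0 0 0 0.1 255;0 0 0 0 0 0.1 255;0 0 0 0 0 0 255")

```text
time_s: 8.83
position: [0.5778, 0.1429, 0.147]
tool_rot: [[-0.327, 0.945, -0.0], [0.945, 0.327, -0.0], [0.0, -0.0, -1.0]]
ft_force: [0.3, -0.0, -0.3]
grip_width: 0.0113
gripper_force: 29.3
```

Request:
jog_arm(plan="0 0 0 0 0 0.05 255;0 0 0 0 0 0.05 255;0 0 0 0 0 0 255")

```text
time_s: 9.08
position: [0.5779, 0.1429, 0.1462]
tool_rot: [[-0.327, 0.945, -0.0], [0.945, 0.327, -0.0], [0.0, -0.0, -1.0]]
ft_force: [-0.5, -1.0, 0.1]
grip_width: 0.011
gripper_force: 29.3
```

Request:
jog_arm(plan="0 0 0 0 0 0.05 255;0 0 0 0 0 0.05 255;0 0 0 0 0 0 255")

```text
time_s: 9.33
position: [0.5779, 0.1428, 0.1452]
tool_rot: [[-0.327, 0.945, -0.0], [0.945, 0.327, -0.0], [0.0, -0.0, -1.0]]
ft_force: [0.2, -0.7, -0.2]
grip_width: 0.011
gripper_force: 29.3
```

Request:
jog_arm(plan="0 0 0 0 0 0.05 255;0 0 0 0 0 0 255")

```text
time_s: 9.5
position: [0.5779, 0.1429, 0.1447]
tool_rot: [[-0.327, 0.945, -0.0], [0.945, 0.327, -0.0], [0.0, -0.0, -1.0]]
ft_force: [0.2, 0.4, 0.3]
grip_width: 0.0111
gripper_force: 29.3
```

Request:
jog_arm(plan="0 0 0 0 0 0.05 255;0 0 0 0 0 0 255")

```text
time_s: 9.67
position: [0.5779, 0.1429, 0.1443]
tool_rot: [[-0.327, 0.945, -0.0], [0.945, 0.327, -0.0], [0.0, -0.0, -1.0]]
ft_force: [-0.5, 0.1, -0.1]
grip_width: 0.0111
gripper_force: 29.3
```

Request:
jog_arm(plan="0 0 0 0 0 0.05 255;0 0 0 0 0 0.05 255;0 0 0 0 0 0 255")

```text
time_s: 9.92
position: [0.5779, 0.1429, 0.1432]
tool_rot: [[-0.327, 0.945, -0.0], [0.945, 0.327, -0.0], [0.0, -0.0, -1.0]]
ft_force: [-0.4, -1.1, -0.9]
grip_width: 0.0112
gripper_force: 29.3
```

Request:
jog_arm(plan="0 0 0 0 0 0.05 255;0 0 0 0 0 0.05 255;0 0 0 0 0 0 255")

```text
time_s: 10.17
position: [0.5779, 0.1429, 0.1422]
tool_rot: [[-0.327, 0.945, -0.0], [0.945, 0.327, 0.0], [0.0, -0.0, -1.0]]
ft_force: [-0.4, -0.5, 0.1]
grip_width: 0.011
gripper_force: 29.3
```

Request:
jog_arm(plan="0 0 0 0 0 0.05 255;0 0 0 0 0 0.05 255;0 0 0 0 0 0 255")

```text
time_s: 10.42
position: [0.5779, 0.1429, 0.1412]
tool_rot: [[-0.327, 0.945, -0.0], [0.945, 0.327, -0.0], [0.0, -0.0, -1.0]]
ft_force: [0.0, -0.1, 0.1]
grip_width: 0.0111
gripper_force: 29.3
```

Request:
jog_arm(plan="0 0 0 0 0 0.05 255;0 0 0 0 0 0.05 255;0 0 0 0 0 0 255")

```text
time_s: 10.67
position: [0.5779, 0.1429, 0.1402]
tool_rot: [[-0.327, 0.945, -0.0], [0.945, 0.327, -0.0], [0.0, -0.0, -1.0]]
ft_force: [0.2, 0.5, -1.2]
grip_width: 0.011
gripper_force: 29.3
```

Request:
jog_arm(plan="0 0 0 0 0 0.1 255;0 0 0 0 0 0.1 255;0 0 0 0 0 0.1 255;0 0 0 0 0 0 255")

```text
time_s: 11.0
position: [0.5779, 0.1429, 0.137]
tool_rot: [[-0.327, 0.945, -0.0], [0.945, 0.327, -0.0], [0.0, -0.0, -1.0]]
ft_force: [1.0, 0.7, -0.2]
grip_width: 0.0112
gripper_force: 29.3
```

Request:
jog_arm(plan="0 0 0 0 0 0.1 255;0 0 0 0 0 0.1 255;0 0 0 0 0 0.05 255;0 0 0 0 0 0 255")

```text
time_s: 11.33
position: [0.5779, 0.1429, 0.1347]
tool_rot: [[-0.327, 0.945, -0.0], [0.945, 0.327, -0.0], [0.0, -0.0, -1.0]]
ft_force: [0.2, -0.7, -0.6]
grip_width: 0.0108
gripper_force: 29.3
```

Request:
jog_arm(plan="0 0 0 0 0 0.05 255;0 0 0 0 0 0.05 255;0 0 0 0 0 0 255")

```text
time_s: 11.58
position: [0.5779, 0.1429, 0.1337]
tool_rot: [[-0.327, 0.945, -0.0], [0.945, 0.327, -0.0], [-0.0, -0.0, -1.0]]
ft_force: [0.8, 0.5, -0.4]
grip_width: 0.0111
gripper_force: 29.3
```

Request:
jog_arm(plan="0 0 0 0 0 0.05 255;0 0 0 0 0 0.05 255;0 0 0 0 0 0 255")

```text
time_s: 11.83
position: [0.5779, 0.1429, 0.1327]
tool_rot: [[-0.327, 0.945, -0.0], [0.945, 0.327, -0.0], [0.0, -0.0, -1.0]]
ft_force: [1.1, 0.1, 0.7]
grip_width: 0.0108
gripper_force: 29.3
```

Request:
jog_arm(plan="0 0 0 0 0 0.05 255;0 0 0 0 0 0.05 255;0 0 0 0 0 0 255")

```text
time_s: 12.08
position: [0.5779, 0.1429, 0.1317]
tool_rot: [[-0.327, 0.945, -0.0], [0.945, 0.327, 0.0], [0.0, -0.0, -1.0]]
ft_force: [-0.9, 0.1, -0.5]
grip_width: 0.011
gripper_force: 29.3
```

Request:
jog_arm(plan="0 0 0 0 0 0.05 255;0 0 0 0 0 0.05 255;0 0 0 0 0 0 255")

```text
time_s: 12.33
position: [0.5779, 0.1429, 0.1307]
tool_rot: [[-0.327, 0.945, -0.0], [0.945, 0.327, -0.0], [0.0, -0.0, -1.0]]
ft_force: [-0.1, -0.9, -1.2]
grip_width: 0.0111
gripper_force: 29.3
```

Request:
jog_arm(plan="0 0 0 0 0 0.05 255;0 0 0 0 0 0 255")

```text
time_s: 12.5
position: [0.578, 0.1429, 0.1303]
tool_rot: [[-0.327, 0.945, 0.0], [0.945, 0.327, 0.0], [0.0, 0.0, -1.0]]
ft_force: [0.3, 0.7, -0.6]
grip_width: 0.0109
gripper_force: 29.3
```

Request:
jog_arm(plan="0 0 0 0 0 0.05 255;0 0 0 0 0 0 255")

```text
time_s: 12.67
position: [0.5781, 0.1429, 0.13]
tool_rot: [[-0.327, 0.945, 0.0], [0.945, 0.327, -0.0], [-0.0, 0.0, -1.0]]
ft_force: [-0.0, -0.2, 1.3]
grip_width: 0.0109
gripper_force: 29.6
```

Request:
jog_arm(plan="0 0 0 0 0 0.05 255;0 0 0 0 0 0 255")

```text
time_s: 12.83
position: [0.5781, 0.1429, 0.1298]
tool_rot: [[-0.327, 0.945, 0.001], [0.945, 0.327, -0.0], [-0.0, 0.001, -1.0]]
ft_force: [-0.3, 0.5, 5.5]
grip_width: 0.0111
gripper_force: 29.8
```

Request:
jog_arm(plan="0 0 0 0 0 0.05 255;0 0 0 0 0 0 255")

```text
time_s: 13.0
position: [0.5782, 0.1429, 0.1296]
tool_rot: [[-0.327, 0.945, 0.001], [0.945, 0.327, 0.0], [-0.0, 0.001, -1.0]]
ft_force: [-1.3, -0.1, 7.0]
grip_width: 0.0111
gripper_force: 30.1
```

Request:
jog_arm(plan="0 0 0 0 0 -0.3 255;0 0 0 0.5 0 0 255;0 0 0 0 0 0 255;0 0 0 0 0 0.1 255;0 0 0 0 0 0.1 255;0 0 0 0 0 0.05 255;0 0 0 0 0 0.05 255;0 0 0 0 0 0 255")

```text
time_s: 13.67
position: [0.5765, 0.1477, 0.1296]
tool_rot: [[-0.327, 0.945, 0.001], [0.945, 0.327, 0.0], [-0.0, 0.001, -1.0]]
ft_force: [-1.1, 1.1, 7.2]
grip_width: 0.0109
gripper_force: 30.1
```

Floor here as well, so I try the other side, 5 mm the other way from the first spot.

Request:
jog_arm(plan="0 0 0 0 0 -0.3 255;0 0 0 -0.5 0 0 255;0 0 0 -0.5 0 0 255;0 0 0 0 0 0 255;0 0 0 0 0 0.1 255;0 0 0 0 0 0.1 255;0 0 0 0 0 0.05 255;0 0 0 0 0 0.05 255;0 0 0 0 0 0 255")

```text
time_s: 14.42
position: [0.5797, 0.1381, 0.129]
tool_rot: [[-0.327, 0.945, 0.001], [0.945, 0.327, -0.0], [-0.0, 0.0, -1.0]]
ft_force: [-0.8, -0.3, 3.8]
grip_width: 0.0112
gripper_force: 29.7
```

The force is lower and the tip has sunk further, so this is the pad. I press on gently.

Request:
jog_arm(plan="0 0 0 0 0 0.05 255;0 0 0 0 0 0.05 255;0 0 0 0 0 0 255")

```text
time_s: 14.67
position: [0.5797, 0.1381, 0.1279]
tool_rot: [[-0.327, 0.945, 0.0], [0.945, 0.327, -0.0], [-0.0, 0.0, -1.0]]
ft_force: [-0.3, -0.6, 4.4]
grip_width: 0.0115
gripper_force: 29.7
```

Request:
jog_arm(plan="0 0 0 0 0 0.05 255;0 0 0 0 0 0 255")

```text
time_s: 14.83
position: [0.5797, 0.1381, 0.1273]
tool_rot: [[-0.327, 0.945, 0.0], [0.945, 0.327, -0.0], [-0.0, 0.0, -1.0]]
ft_force: [0.1, -1.7, 4.1]
grip_width: 0.0112
gripper_force: 29.7
```

Request:
jog_arm(plan="0 0 0 0 0 0.05 255;0 0 0 0 0 0.05 255;0 0 0 0 0 0.05 255;0 0 0 0 0 0 255")

```text
time_s: 15.17
position: [0.5797, 0.1382, 0.1257]
tool_rot: [[-0.327, 0.945, 0.0], [0.945, 0.327, 0.0], [0.0, 0.0, -1.0]]
ft_force: [0.7, -1.3, 3.8]
grip_width: 0.0113
gripper_force: 29.7
```

```bash
python3 - <<'E'
from m import *
a=snap('side','s5.png'); o=cv2.imread('pics/s4.png')
A=cv2.imread('pics/s5.png')[170:270,250:350]
cv2.imwrite('pics/c5.png',cv2.resize(np.hstack([A,o[170:270,250:350]]),(800,400),interpolation=2))
E
```

```text
(no output)
```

View pics/c5.png

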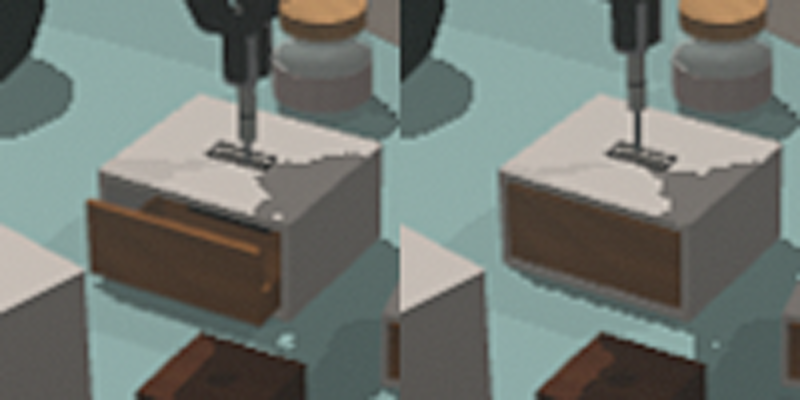

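The drawer is out (front at about (180,260) in the crop) with the tip still in the slot. I hold briefly and then withdraw straight up.

Request:
jog_arm(plan="0 0 0 0 0 0 255;0 0 0 0 0 0 255;0 0 0 0 0 0 255;0 0 0 0 0 -0.5 255;0 0 0 0 0 -1 255;0 0 0 0 0 -1.5 255;0 0 0 0 0 -2 255;0 0 0 0 0 -2 255;0 0 0 0 0 -0.5 255;0 0 0 0 0 0 255")

```text
time_s: 16.05
position: [0.5798, 0.1383, 0.2023]
tool_rot: [[-0.327, 0.945, 0.002], [0.945, 0.327, 0.0], [-0.001, 0.002, -1.0]]
ft_force: [-0.2, -0.1, -1.1]
grip_width: 0.0113
gripper_force: 29.3
```

Request:
jog_arm(plan="0 0 0 -2 -0.7 0 255;0 0 0 -3.5 -1.2 0 255;0 0 0 -3.5 -1.2 0 255;0 0 0 -3.5 -1.2 0 255;0 0 0 -3.5 -1.2 0 255;0 0 0 -3.5 -1.2 0 255;0 0 0 -3.5 -1.2 0 255;0 0 0 -3.5 -1.2 0 255;0 0 0 -3.5 -1.2 0 255;0 0 0 -2.5 -0.9 0 255")

```text
time_s: 16.88
position: [0.579, -0.2083, 0.199]
tool_rot: [[-0.325, 0.946, -0.003], [0.946, 0.325, 0.001], [0.002, -0.002, -1.0]]
ft_force: [-0.2, 0.1, 0.4]
grip_width: 0.0112
gripper_force: 29.3
```

Request:
jog_arm(plan="0 0 0 -1 -0.2 0 255;0 0 0 0 0 2 255;0 0 0 0 0 2 255;0 0 0 0 0 1 255;0 0 0 0 0 0 255;0 0 0 0 0 0 255;0 0 0 0 0 0 255;0 0 0 0 0 0 255")

```text
time_s: 17.55
position: [0.5817, -0.2156, 0.152]
tool_rot: [[-0.327, 0.945, 0.002], [0.945, 0.327, -0.001], [-0.001, 0.001, -1.0]]
ft_force: [0.6, -0.3, -1.9]
grip_width: 0.0111
gripper_force: 29.3
```

Request:
jog_arm(plan="0 0 0 0 0.05 1 255;0 0 0 0 0 1 255;0 0 0 0 0 0.5 255;0 0 0 0 0 0.5 255;0 0 0 0 0 0.5 255;0 0 0 0 0 0.5 255;0 0 0 0 0 0 255;0 0 0 0 0 0 255")

```text
time_s: 18.22
position: [0.5817, -0.2155, 0.1106]
tool_rot: [[-0.327, 0.945, -0.0], [0.945, 0.327, 0.0], [0.0, -0.0, -1.0]]
ft_force: [0.6, 0.7, -0.3]
grip_width: 0.0106
gripper_force: 29.3
```

Request:
jog_arm(plan="0 0 0 0 0 0.4 255;0 0 0 0 0 0.4 255;0 0 0 0 0 0.4 255;0 0 0 0 0 0.4 255;0 0 0 0 0 0 255")

```text
time_s: 18.63
position: [0.5813, -0.2153, 0.0938]
tool_rot: [[-0.327, 0.945, -0.001], [0.945, 0.327, 0.001], [0.001, -0.001, -1.0]]
ft_force: [0.6, -0.7, -0.7]
grip_width: 0.0111
gripper_force: 29.3
```

Request:
jog_arm(plan="0 0 0 0 0 0.3 255;0 0 0 0 0 0.3 255;0 0 0 0 0 0.3 255;0 0 0 0 0 0 255")

```text
time_s: 18.97
position: [0.5815, -0.2154, 0.0851]
tool_rot: [[-0.327, 0.945, -0.001], [0.945, 0.327, 0.001], [0.001, -0.001, -1.0]]
ft_force: [0.3, -0.1, -1.9]
grip_width: 0.0112
gripper_force: 29.3
```

Request:
jog_arm(plan="0 0 0 0 0 0.2 255;0 0 0 0 0 0.2 255;0 0 0 0 0 0.2 255;0 0 0 0 0 0.1 255;0 0 0 0 0 0 255")

```text
time_s: 19.38
position: [0.5816, -0.2155, 0.0785]
tool_rot: [[-0.327, 0.945, -0.0], [0.945, 0.327, 0.0], [0.0, -0.0, -1.0]]
ft_force: [0.1, 0.1, -0.6]
grip_width: 0.011
gripper_force: 29.3
```

Request:
jog_arm(plan="0 0 0 0 0 0.05 255;0 0 0 0 0 0 255")

```text
time_s: 19.55
position: [0.5817, -0.2156, 0.0783]
tool_rot: [[-0.327, 0.945, 0.0], [0.945, 0.327, -0.0], [-0.0, 0.0, -1.0]]
ft_force: [-0.1, 0.0, 0.2]
grip_width: 0.0111
gripper_force: 29.3
```

Request:
jog_arm(plan="0 0 0 0 0 0 200;0 0 0 0 0 0 150;0 0 0 0 0 0 100;0 0 0 0 0 0 0;0 0 0 0 0 0 0;0 0 0 0 0 0 0;0 0 0 0 0 0 0;0 0 0 0 0 0 0;0 0 0 0 0 0 0")

```text
time_s: 20.3
position: [0.5817, -0.2155, 0.0783]
tool_rot: [[-0.327, 0.945, 0.0], [0.945, 0.327, -0.0], [-0.0, 0.0, -1.0]]
ft_force: [0.1, 0.0, 0.9]
grip_width: 0.0853
gripper_force: 0.0
```

Request:
jog_arm(plan="0 0 0 0 0 -0.5 0;0 0 0 0 0 -1.5 0;0 0 0 0 0 -2.5 0;0 0 0 0 0 -3 0;0 0 0 0 0 -3 0;0 0 0 0 0 -3 0;0 0 0 0 0 0 0;0 0 0 0 0 0 0")

```text
time_s: 20.97
position: [0.5821, -0.2157, 0.2152]
tool_rot: [[-0.327, 0.945, 0.003], [0.945, 0.327, -0.002], [-0.003, 0.002, -1.0]]
ft_force: [-0.1, -0.7, -1.0]
grip_width: 0.0852
gripper_force: 0.0
```

```bash
python3 - <<'E'
from m import *
a=snap('side','s6.png'); o=cv2.imread('pics/side0.png'); n=cv2.imread('pics/s6.png')
print(env.observe()['position'],env.observe()['grip_width'])
cv2.imwrite('pics/c6.png',cv2.resize(np.hstack([n[150:320,280:480],o[150:320,280:480]]),(800,340),interpolation=2))
E
```

```text
[ 0.5816 -0.2154  0.2134] 0.0854374609574651
```

View pics/c6.png

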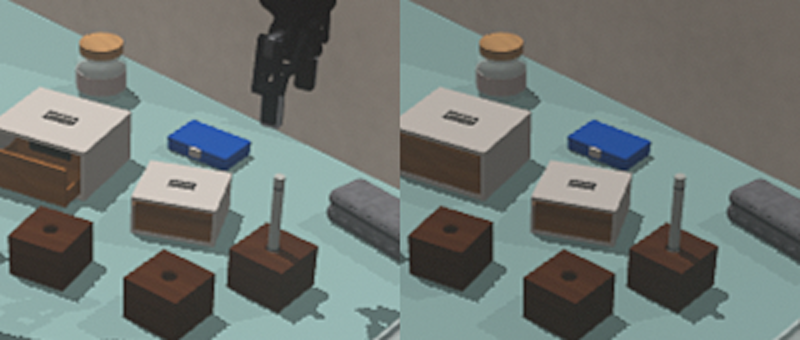

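The pen is back at its starting height: its top is at about (279,180) in the new picture and (679,180) in the first, side by side. The drawer is out and the gripper is clear, so I hand in.

```bash
python3 -c "
from rig import job
print(job.close_job())"
```

```text
the job is handed in; nothing more can be done
None
```

I handed the job in: the catch was found and pressed gently (the highest force I read was about 7 N), the drawer sprang open, and the pen is back upright in its stand and released. The hand-in call gave no verdict.

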